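# Roll the steel canister over to its band on the wardrobe shelf

### The job

The steel canister lying on the cork liner belongs on the cream band, so that the rest of the liner is free. With your fingertips on top of it, roll it across the liner (several strokes are fine) until the whole canister lies over the cream band, and leave it there at rest on its side. Do not grasp or lift it and do not reach down beside it to shove it from the side, and leave the tray, the dish and the bauble where they are.

Things in the scene. Friction and masses are not known exactly. Their poses are not given: they have to be found in the camera images.
- canister: Loose steel canister lying on its side on the liner, 86 mm in diameter, 150 mm long, 0.3 to 0.6 kg. Origin on its axis at mid length; top 89 mm above the shelf. Own x: along the axis to the lid. Full diameter from x = -75 to +47 mm; the lid beyond is 82 mm wide. y and z turn as it rolls. Rolls easily across its x, may coast a few cm; under fingertips that stick, it goes half as far as they do.
- liner: Fixed cork liner on the shelf, 220 mm (x) by 460 mm (y), 3 mm thick; origin at the centre of its underside, on the shelf. The canister rolls along its y, starting on one side of the middle; the band lies on the other side.
- band: Cream band painted on the liner, flat, 200 mm (x, same way as the liner's x) by 114 mm (y); origin at its centre, on the liner's top, 3 mm above the shelf. The canister must lie over it, with its axis along the band's x.
- tray: Pink plastic hair clip tray, 90 by 150 mm, 28 mm high, loose, beside the liner's far long edge; origin at the centre of its underside. Leave alone.
- dish: White ceramic ring dish, 90 mm across, 25 mm high, loose, beyond one end of the liner; origin at the centre of its underside. Leave alone.
- bauble: Blue glass bauble, 64 mm ball standing on its brass cap, 74 mm high, loose, beyond the other end of the liner; origin at the centre of the cap's underside. Leave alone.
Mind the look-alikes: they are no part of the job. Several things have the shape of the canister; the one meant has the colours described above.

How it is judged:
By the outcome, as a careful person would: the job done as asked, in the order asked, and still so for the second after the job is handed in, with the robot touching nothing.
It also fails if it takes over 64 s, if anything falls off the work surface, if the arm or the gripper's body presses on something with over 40 N, if the wrist force passes 120 N, or if a joint passes its speed limit or range.

### The arm

A 6-joint arm with a two-finger parallel gripper is mounted at the origin on the work surface. World frame = base frame: x ahead of the robot, y to its left, z up, the work surface at z = 0. Lengths are in m, angles in degrees, forces in N, time in s.
With the tool pointing down it reaches from about 0.25 to 0.725 m from the base axis. Payload 9.7 kg.
Tool frame: the origin (TCP) lies between the finger pads; the fingertips stand 22 mm ahead of it and the grasp point (between the pads) lies 3 mm ahead of it; z points along the fingers, y is the line along which they close (so a half turn about z gives the same grasp; the last joint's range is limited). The gripper opens to 85 mm and grips with 20 to 120 N. Pads are 22 mm wide; open, the fingers measure 114 mm over their backs; the gripper's body (76 mm by 85 mm) begins 54 mm behind the grasp point. The pads swing forward as they close: fully open they stand 13 mm farther back than shut.
Start: joints at [-74.427, 4.979, 10.078, 95.1, 0, 90], TCP at [0.148, -0.53, 0.253] pointing down, gripper open.
Joint ranges: [-179.16, 179.16], [-48.56, 103.87], [-65.8, 70.77], [-126.05, 130.52], [-82.76, 87.17], [-180, 180]. Speed limits (degrees/s): [127.2, 127.2, 147.25, 180, 180, 180].

### API

Orientations are given as [roll, pitch, yaw] about the fixed x, y, z axes, in that order (R = Rz(yaw) Ry(pitch) Rx(roll)).
In Python, from workcell import bot, viewer, finder gives the robot as it stands.
- The arm moves only by the tool move_arm, never from a script. Its arguments are lists of equal length, an entry for each row: "offset": the shift along the tool's x, y, z in cm, a list of three; "twist": the turn, a rotation vector about the tool's x, y, z in rad, a list of three; "grip": the opening, from 0 (shut) to 1 (fully open). In form: {"offset": [[x, y, z], ...], "twist": [[ax, ay, az], ...], "grip": [grip, ...]}. A call has 1 to 5 rows; each row shifts and turns the commanded pose from where the row before left it, along the tool's axes as they then stand; what a row does not reach is not made up. A row lasts 1/10 s, in which the tool goes at most 50 mm and 8.59 degrees, less where a joint would pass 70% of its speed; a pose out of reach is approached as far as the arm can. A call is refused whole if a number of a shift passes 5 or a number of a turn 0.15, either way. A call with a gripper value outside its range is refused whole. The fingers move at their own pace and stop on an object; "force" is the grip in N (left out, the last holds). Time passes only in rows, so rows that do not move let the fingers close. It gives the time, the measured TCP pose, the force, the opening and the grip force at its end, in the units of the state.
- bot.get_obs(): the state, without advancing time (a new reading comes with each control period).
- viewer.camera(name): name is "scene" or "side" or "wrist"; returns a dict with "color" (400x640x3 uint8, red, green, blue), "depth" (400x640 float32, m along the optical axis (not along the pixel's ray), 0 where there is no reading), "vfov" (degrees; the focal length in pixels is half the picture's height over the tangent of half this angle, whatever the lens; pixels are square), "cx", "cy" (the principal point, pixels), "position" and "attitude" of the camera in the world; the wrist camera has in their place "tool_from_camera" (4x4, takes a point from camera to tool coordinates, whose origin is the TCP and whose axes are the flange's). Camera axes: x right, y down, z forward; pixel columns grow to the right and rows downward; lengths in m; the calibration is good to about 2 mm. A picture is of the moment at which its call begins: read the wrist's pose just before it.
- bot.job_done(): hands the job in; it is judged then, once.
Trained networks look in a picture, given as the dict that the camera call returned (one of the last four; its "shot" number tells which), for a name from the list of things; names that differ only in an ending like _2 or _b are one class to them, and where a whole thing is asked for, a point or a joint stands for the part that bears it (a point fixed in the world has none). Each returns a list of dicts, best first, with "p" (0 to 1); they miss things now and then, are a little off and sometimes report something else, mostly with a low value. They report only what shows in the picture. A call takes as long as a camera call. They do not tell look-alikes from the thing itself.
- finder.boxes_of(picture, thing): "position" ([column, row] in pixels, amid what is visible of it).
- finder.pinpoint(picture, thing): "position" ([column, row] in pixels: a listed point, or the origin of a listed thing).
The state is a dict: "time": time; "q": joint angles; "qd": joint speeds; "joint_efforts": joint torques, N m; "ee_pos": TCP position; "tcp_rot": TCP orientation; "wrist_force": force on the tool from outside, world axes, zero at the start; "torque": the same for the moment, N m; "opening": finger opening in m; "grasp_force": force on a finger pad.
Only numpy, scipy, OpenCV 4.12 (cv2) and the standard library are available. Lean on these libraries where they do the work, as an engineer would, in place of code of your own. Each camera call takes 0.05 s, during which the arm holds its last target. There are 200 camera calls.

## Working session

There is one attempt and no reset: what is moved stays moved. The work goes in short steps, Python scripts to look and compute and a tool call to move; the robot and the scene stay as the last step left them, time stands still between calls to the robot, and variables do not carry over. Pictures are saved under pics/ and viewed, at most 10 in all, crops included, and the job is handed in when it is done.

Besides the shell and the picture viewer there is one more tool, called after "Call:" in YAML: its name, and indented under it one key for each argument. move_arm: Moves the arm, as the interface text tells. Its arguments: {"type":"object","properties":{"offset":{"type":"array","items":{"type":"array","items":{"type":"number"}}},"twist":{"type":"array","items":{"type":"array","items":{"type":"number"}}},"grip":{"type":"array","items":{"type":"number"}},"force":{"type":"number"}},"required":["offset","twist","grip"]}

```bash
mkdir -p pics; cat > h.py <<'E'
import numpy as np, cv2
from scipy.spatial.transform import Rotation as R
from workcell import bot, viewer, finder
def cam(n):
    p=viewer.camera(n); return p
def Rc(p):
    a=np.array(p["attitude"],float)
    return a if a.shape==(3,3) else R.from_euler("xyz",a,degrees=True).as_matrix()
def f(p): return p["color"].shape[0]/2/np.tan(np.radians(p["vfov"])/2)
def ray(p,uv):
    return Rc(p)@np.array([(uv[0]-p["cx"])/f(p),(uv[1]-p["cy"])/f(p),1.])
def at_z(p,uv,z):
    d=ray(p,uv); o=np.array(p["position"]); return o+d*(z-o[2])/d[2]
def cloud(p):
    v,u=np.mgrid[:400,:640]; d=p["depth"]
    c=np.stack([(u-p["cx"])/f(p)*d,(v-p["cy"])/f(p)*d,d],-1)
    return c@Rc(p).T+np.array(p["position"])
def save(p,n): cv2.imwrite(f"pics/{n}.png",p["color"][:,:,::-1])
E
python3 - <<'E'
from h import *
for n in ("scene","side"):
    p=cam(n); save(p,n+"0"); print(n,p["position"],p["attitude"],p["vfov"],p["cx"],p["cy"],[k for k in p])
    for t,z in (("canister",.046),("liner",0),("band",.003),("tray",0),("dish",0),("bauble",0)):
        for r in finder.pinpoint(p,t)[:4]: print(t,round(r["p"],2),np.round(r["position"],1),np.round(at_z(p,r["position"],z),3))
print(bot.get_obs())
E
```

```text
scene [ 1.32782731 -0.53087396  0.70731762] [-124.24960447    0.51757531   52.97463609] 53.058910364648 322.543086015233 199.3356109472655 ['color', 'depth', 'vfov', 'cx', 'cy', 'position', 'attitude', 'shot']
canister 0.87 [385.6 150.1] [0.437 0.415 0.046]
canister 0.81 [237.3 184.1] [ 0.318 -0.11   0.046]
canister 0.73 [339.5 199.2] [0.579 0.089 0.046]
canister 0.65 [171.3 209. ] [ 0.324 -0.321  0.046]
liner 0.75 [320.9 221.9] [0.584 0.016 0.   ]
band 0.95 [297.  227.7] [ 0.568 -0.056  0.003]
band 0.29 [338.3 201.2] [0.536 0.119 0.003]
tray 0.87 [359.1 249. ] [0.741 0.025 0.   ]
dish 0.57 [409.7 193.7] [0.64  0.329 0.   ]
bauble 0.98 [233.8 264.8] [ 0.592 -0.266  0.   ]
bauble 0.56 [320.4 219.3] [0.574 0.022 0.   ]
side [0.49611558 0.88174284 1.0954811 ] [-141.46473733   -0.78717438 -176.79728434] 50.892384898907174 321.2664370086774 195.62268934454374 ['color', 'depth', 'vfov', 'cx', 'cy', 'position', 'attitude', 'shot']
canister 0.84 [380.8 160.2] [ 0.333 -0.122  0.046]
canister 0.82 [303.9 203.8] [0.581 0.083 0.046]
canister 0.76 [381.1 119.6] [ 0.325 -0.332  0.046]
canister 0.6
[... 234 characters left out ...]
139.4] [ 0.584 -0.255  0.   ]
{'time': 0.7, 'q': array([-7.44272012e+01,  4.97802405e+00,  1.00779409e+01,  9.51001454e+01,
       -8.68491258e-04,  8.99994856e+01]), 'qd': array([ 0.05367704, -0.10361109, -0.0489628 ,  0.07969791,  0.00390627,
        0.02118092]), 'joint_efforts': array([-1.07477902e-04, -5.19964957e+01,  4.64786410e+01,  1.33304751e-03,
       -5.84983854e-05, -1.24867890e-05]), 'ee_pos': array([ 0.14764763, -0.52980016,  0.2532901 ]), 'tcp_rot': array([-1.79999771e+02,  8.68489206e-04,  1.55733132e+01]), 'wrist_force': array([0.50254292, 0.70791534, 0.20829248]), 'torque': array([-0.00587112,  0.03204595,  0.0205734 ]), 'grasp_force': 0.0, 'opening': 0.08525775242885802}
```

```bash
python3 - <<'E'
from h import *
p=cam("side"); 
im=p["color"][110:310,180:460]; cv2.imwrite("pics/sidecrop.png",cv2.resize(im,None,fx=2.8,fy=2.8)[:,:,::-1])
# canister top points near (0.58,.085)
P=cloud(p); m=(P[...,2]>.07)&(P[...,2]<.1)&(abs(P[...,0]-.58)<.12)&(abs(P[...,1]-.085)<.09)
q=P[m]; print(m.sum(),q.min(0),q.max(0))
for (p_) in [p]:
    q2=q[q[:,2]>.084]; c=q2.mean(0); u,s,vt=np.linalg.svd((q2-c)[:,:2],full_matrices=False); print(c,vt)
# cream colour mask
hsv=cv2.cvtColor(p["color"],cv2.COLOR_RGB2HSV)
print(hsv[177,309],p["color"][177,309],p["color"][204,304])
E
```

```text
861 [0.50405204 0.04645043 0.07001194] [0.65926046 0.11987779 0.09394032]
[0.57555241 0.08334667 0.08714273] [[-0.99883242  0.04830938]
 [ 0.04830938  0.99883242]]
[ 32  41 243] [241 243 204] [205 190 168]
```

View pics/sidecrop.png

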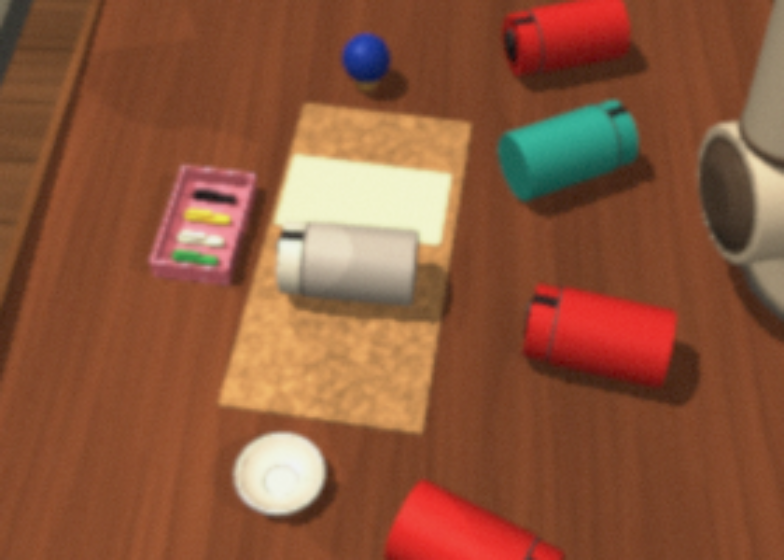

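View pics/scene0.png

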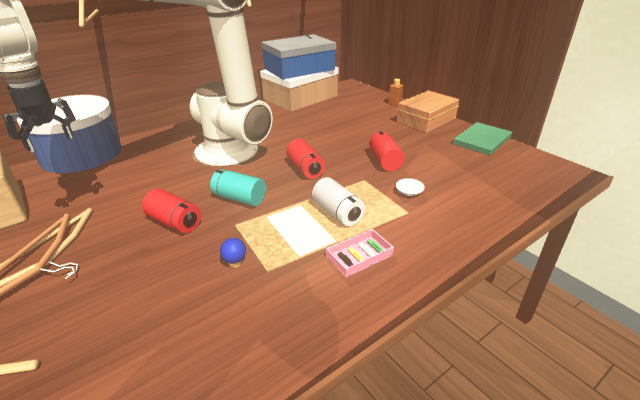

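The steel canister is on the liner at about (304,204) in the side picture. The cream band is at (309,178), toward the bauble. The red and teal cylinders are look-alikes. Next I'll measure the outlines.

```bash
cat >> h.py <<'E'
def rect(p,mask,z):
    n,l,s,c=cv2.connectedComponentsWithStats(mask.astype(np.uint8)); i=1+s[1:,4].argmax()
    v,u=np.nonzero(l==i); w=np.array([at_z(p,(a,b),z)[:2] for a,b in zip(u,v)])
    return s[i,4],cv2.minAreaRect((w*1000).astype(np.float32)), np.round(cv2.boxPoints(cv2.minAreaRect((w*1000).astype(np.float32))))
def canister(p,x0,y0,zt=.089):
    P=cloud(p); m=(P[...,2]>.055)&(P[...,2]<.1)&(abs(P[...,0]-x0)<.11)&(abs(P[...,1]-y0)<.08)
    q=P[m]
    # least squares cylinder r=.043, axis horizontal at z=.046
    from scipy.optimize import least_squares
    def g(t):
        a=np.array([np.cos(t[0]),np.sin(t[0])]); n=np.array([-a[1],a[0]])
        d=(q[:,:2]-[x0,y0])@n-t[1]
        return np.hypot(d,q[:,2]-.046-t[2])-.043
    t=least_squares(g,[0,0,0],loss="soft_l1",f_scale=.002).x
    a=np.array([np.cos(t[0]),np.sin(t[0])]); n=np.array([-a[1],a[0]])
    s=(q[:,:2]-[x0,y0])@a; lo,hi=np.percentile(s,[.5,99.5])
    return dict(n=len(q),deg=np.degrees(t[0]),dz=t[2],centre=np.array([x0,y0])+a*(lo+hi)/2+n*t[1],length=hi-lo)
E
python3 - <<'E'
from h import *
for n in ("side","scene"):
    p=cam(n); hsv=cv2.cvtColor(p["color"],cv2.COLOR_RGB2HSV).astype(int); H,S,V=hsv[...,0],hsv[...,1],hsv[...,2]
    P=cloud(p); near=(abs(P[...,0]-.58)<.17)&(abs(P[...,1]-.016)<.27)&(P[...,2]<.02)
    print(n,canister(p,.576,.084))
    print("band",rect(p,near&(S<90)&(V>200),.003))
    print("liner",rect(p,near&(((H>11)&(H<40)&(V>140))),.003))
E
```

```text
side {'n': 1091, 'deg': np.float64(-3.2036363416327687), 'dz': np.float64(-0.001198386004910954), 'centre': array([0.5799658 , 0.07962628]), 'length': np.float64(0.1498216283493351)}
band (np.int32(1329), ((572.8612060546875, -51.61688995361328), (115.34771728515625, 200.83567810058594), 84.63301849365234), array([[ 467., -100.],
       [ 667., -118.],
       [ 678.,   -4.],
       [ 478.,   15.]], dtype=float32))
liner (np.int32(5892), ((576.56494140625, 28.490127563476562), (468.0958251953125, 224.8434295654297), 84.36293029785156), array([[ 442., -193.],
       [ 665., -215.],
       [ 711.,  250.],
       [ 488.,  272.]], dtype=float32))
scene {'n': 1088, 'deg': np.float64(-1.4966978152947599), 'dz': np.float64(-0.0006352461458299666), 'centre': array([0.58650627, 0.07823963]), 'length': np.float64(0.15383633647447154)}
band (np.int32(1912), ((571.8219604492188, -53.59113311767578), (122.06163024902344, 207.95523071289062), 84.54885864257812), array([[ 463., -104.],
       [ 670., -124.],
       [ 681.,   -3.],
       [ 474.,   17.]], dtype=float32))
liner (np.int32(6478), ((573.590087890625, 27.981246948242188), (464.5882568359375, 246.03460693359375), 84.64662170410156), array([[ 429., -192.],
       [ 674., -215.],
       [ 718.,  248.],
       [ 473.,  271.]], dtype=float32))
```

Call:
move_arm:
  offset:
    - [0,0,0]
    - [0,0,0]
    - [0,0,0]
    - [0,0,0]
    - [0,0,0]
  twist:
    - [0,0,-0.14]
    - [0,0,-0.14]
    - [0,0,-0.14]
    - [0,0,-0.14]
    - [0,0,-0.14]
  grip: [0.6,0.6,0.6,0.6,0.6]

```text
time: 1.35
ee_pos: [0.1476, -0.5298, 0.2533]
tcp_rot: [180.0, 0.0, 56.0]
wrist_force: [0.5, -0.3, -0.3]
opening: 0.0513
grasp_force: 0.0
```

Call:
move_arm:
  offset:
    - [0,0,0]
    - [0,0,0]
    - [0,0,0]
    - [0,0,0]
  twist:
    - [0,0,-0.14]
    - [0,0,-0.14]
    - [0,0,-0.14]
    - [0,0,-0.14]
  grip: [0.6,0.6,0.6,0.6]

```text
time: 1.75
ee_pos: [0.1477, -0.5298, 0.2533]
tcp_rot: [-180.0, 0.0, 88.1]
wrist_force: [-0.5, 0.1, 0.5]
opening: 0.0513
grasp_force: 0.0
```

Call:
move_arm:
  offset:
    - [3.5,2.5,0]
    - [3.9,2.6,0]
    - [3.9,2.6,0]
    - [3.9,2.6,0]
    - [3.9,2.6,0]
  twist:
    - [0,0,0]
    - [0,0,0]
    - [0,0,0]
    - [0,0,0]
    - [0,0,0]
  grip: [0.6,0.6,0.6,0.6,0.6]

```text
time: 2.25
ee_pos: [0.2846, -0.3424, 0.2534]
tcp_rot: [180.0, 0.0, 87.7]
wrist_force: [1.5, 0.3, -0.2]
opening: 0.0511
grasp_force: 0.0
```

Call:
move_arm:
  offset:
    - [3.9,2.6,0]
    - [3.9,2.6,0]
    - [3.9,2.6,0]
    - [3.9,2.6,0]
    - [3.9,2.6,0]
  twist:
    - [0,0,0]
    - [0,0,0]
    - [0,0,0]
    - [0,0,0]
    - [0,0,0]
  grip: [0.6,0.6,0.6,0.6,0.6]

```text
time: 2.75
ee_pos: [0.4223, -0.1524, 0.2536]
tcp_rot: [180.0, 0.0, 87.8]
wrist_force: [0.8, -0.2, -0.1]
opening: 0.0511
grasp_force: 0.0
```

Call:
move_arm:
  offset:
    - [4.1,2.3,0]
    - [4.1,2.3,0]
    - [4.1,2.3,0]
    - [4.1,2.3,0]
    - [4.1,2.3,0]
  twist:
    - [0,0,0]
    - [0,0,0]
    - [0,0,0]
    - [0,0,0]
    - [0,0,0]
  grip: [0.6,0.6,0.6,0.6,0.6]

```text
time: 3.25
ee_pos: [0.5451, 0.0482, 0.2534]
tcp_rot: [180.0, -0.0, 87.8]
wrist_force: [0.1, -1.5, 0.8]
opening: 0.0513
grasp_force: 0.0
```

Call:
move_arm:
  offset:
    - [2,1.5,3.5]
    - [1,0.5,3.5]
    - [0,0,2.5]
    - [0,0,1]
    - [0,0,0]
  twist:
    - [0,0,0]
    - [0,0,0]
    - [0,0,0]
    - [0,0,0]
    - [0,0,0]
  grip: [0.6,0.6,0.6,0.6,0.6]

```text
time: 3.75
ee_pos: [0.5649, 0.0752, 0.1473]
tcp_rot: [-179.9, 0.0, 87.8]
wrist_force: [0.4, -0.0, 0.8]
opening: 0.0512
grasp_force: 0.0
```

```bash
python3 - <<'E'
from h import *
o=bot.get_obs(); print(np.round(o["ee_pos"],4),np.round(o["tcp_rot"],2),np.round(o["q"],1))
p=cam("wrist"); save(p,"w1"); T=np.array(p["tool_from_camera"]); print(T)
E
```

```text
[0.5649 0.0752 0.1473] [-1.7988e+02  2.0000e-02  8.7760e+01] [ 7.6  7.   0.5 83.7 -0.  99.8]
[[-5.17197155e-04 -9.50083071e-01 -3.11996620e-01  8.09622061e-02]
 [ 9.99999866e-01 -4.94863514e-04 -1.50756886e-04  9.04047663e-04]
 [-1.11641789e-05 -3.11996656e-01  9.50083200e-01 -1.20861111e-01]
 [ 0.00000000e+00  0.00000000e+00  0.00000000e+00  1.00000000e+00]]
```

View pics/w1.png

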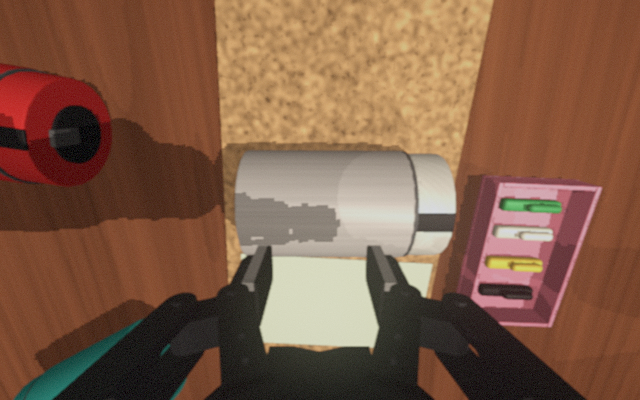

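The wrist picture shows the canister from columns 237 to 455, with the lid at 410 and beyond. The fingers at columns 245–405 sit over the full-diameter part, and the band is behind them. I'll refine the pose from the wrist depth.

```bash
cat >> h.py <<'E'
def wrist():
    o=bot.get_obs(); p=cam("wrist"); T=np.eye(4); T[:3,:3]=R.from_euler("xyz",o["tcp_rot"],degrees=True).as_matrix(); T[:3,3]=o["ee_pos"]
    M=T@np.array(p["tool_from_camera"]); p["attitude"]=M[:3,:3]; p["position"]=M[:3,3]; return o,p
def near_band(p):
    hsv=cv2.cvtColor(p["color"],cv2.COLOR_RGB2HSV).astype(int); P=cloud(p)
    return (hsv[...,1]<90)&(hsv[...,2]>190)&(abs(P[...,0]-.58)<.17)&(abs(P[...,1]+.05)<.1)&(P[...,2]<.02)
def report(y0,x0=.58):
    C=np.array([.5723,-.0526]); a=np.array([np.cos(np.radians(-5.4)),np.sin(np.radians(-5.4))]); n=np.array([-a[1],a[0]])
    for k in ("side","scene","wrist"):
        if k=="wrist": o,p=wrist()
        else: p=cam(k)
        r=canister(p,x0,y0); d=r["centre"]-C
        print(k,r["n"],"deg %.1f dz %.4f"%(r["deg"],r["dz"]),"c",np.round(r["centre"],4),"len %.3f"%r["length"],"in band x %.4f y %.4f"%(d@a,d@n))
    print(np.round(o["ee_pos"],4),np.round(o["tcp_rot"],1),o["time"],np.round(o["wrist_force"],1)); return p
E
python3 - <<'E'
from h import *
p=report(.08)
E
```

```text
side 1093 deg -3.0 dz -0.0011 c [0.58   0.0796] len 0.150 in band x -0.0048 y 0.1323
scene 1086 deg -1.3 dz -0.0008 c [0.5869 0.0782] len 0.154 in band x 0.0022 y 0.1316
wrist 20801 deg -3.1 dz -0.0003 c [0.5832 0.08  ] len 0.147 in band x -0.0016 y 0.1330
[0.5662 0.0751 0.1502] [179.9  -0.   87.7] 3.9 [ 0.1 -0.4  0.6]
```

Call:
move_arm:
  offset:
    - [2,0,0]
    - [0,0,2]
    - [0,0,1]
    - [0,0,0.3]
    - [0,0,0]
  twist:
    - [0,0,0]
    - [0,0,0]
    - [0,0,0]
    - [0,0,0]
    - [0,0,0]
  grip: [0.6,0.6,0.6,0.6,0.6]

```text
time: 4.45
ee_pos: [0.5663, 0.095, 0.1155]
tcp_rot: [-180.0, 0.0, 87.7]
wrist_force: [0.4, 0.3, -0.2]
opening: 0.0512
grasp_force: 0.0
```

Call:
move_arm:
  offset:
    - [0,0,0.2]
    - [0,0,0.2]
    - [0,0,0]
  twist:
    - [0,0,0]
    - [0,0,0]
    - [0,0,0]
  grip: [0.6,0.6,0.6]

```text
time: 4.75
ee_pos: [0.5664, 0.0952, 0.1114]
tcp_rot: [180.0, 0.0, 87.8]
wrist_force: [0.2, 0.1, -0.7]
opening: 0.0513
grasp_force: 0.0
```

Call:
move_arm:
  offset:
    - [0,0,0.2]
    - [0,0,0]
  twist:
    - [0,0,0]
    - [0,0,0]
  grip: [0.6,0.6]

```text
time: 4.95
ee_pos: [0.5663, 0.0953, 0.1091]
tcp_rot: [-180.0, 0.0, 87.8]
wrist_force: [0.7, -0.5, 0.1]
opening: 0.0512
grasp_force: 0.0
```

Call:
move_arm:
  offset:
    - [0,0,0.2]
    - [0,0,0]
  twist:
    - [0,0,0]
    - [0,0,0]
  grip: [0.6,0.6]

```text
time: 5.15
ee_pos: [0.5664, 0.0954, 0.1072]
tcp_rot: [180.0, -0.0, 87.8]
wrist_force: [-0.0, -0.2, 1.4]
opening: 0.0513
grasp_force: 0.1
```

Call:
move_arm:
  offset:
    - [0,0,0.1]
    - [0,0,0]
  twist:
    - [0,0,0]
    - [0,0,0]
  grip: [0.6,0.6]

```text
time: 5.35
ee_pos: [0.5665, 0.0955, 0.1069]
tcp_rot: [180.0, -0.0, 87.8]
wrist_force: [-1.0, 0.8, 3.7]
opening: 0.0511
grasp_force: 2.0
```

Call:
move_arm:
  offset:
    - [0,0,0.1]
    - [0,0,0]
  twist:
    - [0,0,0]
    - [0,0,0]
  grip: [0.6,0.6]

```text
time: 5.55
ee_pos: [0.5666, 0.0957, 0.1067]
tcp_rot: [179.9, -0.0, 87.8]
wrist_force: [-3.7, 0.3, 10.7]
opening: 0.051
grasp_force: 4.9
```

Call:
move_arm:
  offset:
    - [-0.4,0,0]
    - [-0.8,0,0]
    - [-0.8,0,0]
    - [-0.8,0,0]
    - [-0.6,0,0]
  twist:
    - [0,0,0]
    - [0,0,0]
    - [0,0,0]
    - [0,0,0]
    - [0,0,0]
  grip: [0.6,0.6,0.6,0.6,0.6]

```text
time: 6.05
ee_pos: [0.5651, 0.0612, 0.1076]
tcp_rot: [179.9, -0.0, 87.8]
wrist_force: [-7.2, 1.1, 16.4]
opening: 0.0511
grasp_force: 8.4
```

```bash
python3 - <<'E'
from h import *
p=report(.065)
E
```

```text
side 1026 deg -3.3 dz -0.0012 c [0.579  0.0624] len 0.149 in band x -0.0042 y 0.1151
scene 1046 deg -1.5 dz -0.0009 c [0.5861 0.0604] len 0.154 in band x 0.0031 y 0.1138
wrist 28994 deg -3.2 dz -0.0003 c [0.5826 0.0627] len 0.147 in band x -0.0006 y 0.1157
[0.5651 0.0609 0.1076] [179.9  -0.   87.7] 6.15 [-6.3 -0.  16.3]
```

Call:
move_arm:
  offset:
    - [-0.4,0,0]
    - [-0.8,0,0]
    - [-0.8,0,0]
    - [-0.8,0,0.02]
    - [-0.4,0,0.03]
  twist:
    - [0,0,0]
    - [0,0,0]
    - [0,0,0]
    - [0,0,0]
    - [0,0,0]
  grip: [0.6,0.6,0.6,0.6,0.6]

```text
time: 6.7
ee_pos: [0.5637, 0.0288, 0.1061]
tcp_rot: [179.9, 0.0, 87.7]
wrist_force: [-4.2, -1.2, 9.8]
opening: 0.051
grasp_force: 5.0
```

Call:
move_arm:
  offset:
    - [-0.2,0,0]
    - [-0.2,0,0]
    - [0,0,0]
  twist:
    - [0,0,0]
    - [0,0,0]
    - [0,0,0]
  grip: [0.6,0.6,0.6]

```text
time: 7.0
ee_pos: [0.5636, 0.025, 0.1057]
tcp_rot: [180.0, 0.0, 87.7]
wrist_force: [-3.2, -0.9, 8.5]
opening: 0.0509
grasp_force: 4.0
```

```bash
python3 - <<'E'
from h import *
p=report(.045)
E
```

```text
side 1045 deg -3.3 dz -0.0010 c [0.5779 0.0438] len 0.149 in band x -0.0035 y 0.0965
scene 1009 deg -1.5 dz -0.0011 c [0.5854 0.0422] len 0.154 in band x 0.0041 y 0.0957
wrist 34258 deg -3.1 dz -0.0003 c [0.5818 0.0443] len 0.147 in band x 0.0003 y 0.0974
[0.5636 0.0252 0.1058] [180.    0.   87.8] 7.1 [-3.2 -2.1  8.1]
```

Call:
move_arm:
  offset:
    - [0,0,-0.5]
    - [0,0,-1]
    - [1.8,0,0]
    - [1.9,0,0]
    - [0,0,0]
  twist:
    - [0,0,0]
    - [0,0,0]
    - [0,0,0]
    - [0,0,0]
    - [0,0,0]
  grip: [0.6,0.6,0.6,0.6,0.6]

```text
time: 7.65
ee_pos: [0.5653, 0.0639, 0.1204]
tcp_rot: [180.0, -0.0, 87.9]
wrist_force: [0.0, -0.7, -0.1]
opening: 0.0514
grasp_force: 0.0
```

```bash
python3 - <<'E'
from h import *
p=report(.045)
E
```

```text
side 973 deg -3.0 dz -0.0014 c [0.5781 0.0443] len 0.149 in band x -0.0033 y 0.0970
scene 1130 deg -1.6 dz -0.0007 c [0.5851 0.0428] len 0.153 in band x 0.0037 y 0.0961
wrist 21346 deg -3.3 dz -0.0004 c [0.5817 0.0446] len 0.147 in band x 0.0002 y 0.0977
[0.5651 0.0625 0.1201] [180.    0.   87.8] 7.75 [-0.6  0.3 -0. ]
```

Call:
move_arm:
  offset:
    - [0,0,1]
    - [0,0,0.3]
    - [0,0,0.1]
    - [0,0,0.1]
    - [0,0,0]
  twist:
    - [0,0,0]
    - [0,0,0]
    - [0,0,0]
    - [0,0,0]
    - [0,0,0]
  grip: [0.6,0.6,0.6,0.6,0.6]

```text
time: 8.3
ee_pos: [0.5652, 0.0623, 0.1062]
tcp_rot: [179.9, -0.1, 87.7]
wrist_force: [-4.7, 2.4, 12.9]
opening: 0.0511
grasp_force: 6.6
```

Call:
move_arm:
  offset:
    - [-0.4,0,0]
    - [-0.8,0,-0.02]
    - [-0.8,0,-0.03]
    - [-0.8,0,0]
    - [-0.8,0,0]
  twist:
    - [0,0,0]
    - [0,0,0]
    - [0,0,0]
    - [0,0,0]
    - [0,0,0]
  grip: [0.6,0.6,0.6,0.6,0.6]

```text
time: 8.8
ee_pos: [0.5635, 0.0258, 0.1075]
tcp_rot: [179.9, -0.0, 87.7]
wrist_force: [-8.3, 0.1, 20.9]
opening: 0.0513
grasp_force: 10.1
```

Call:
move_arm:
  offset:
    - [-0.8,0,0]
    - [-0.8,0,0]
    - [-0.8,0,0.02]
    - [-0.6,0,0.04]
    - [-0.4,0,0.02]
  twist:
    - [0,0,0]
    - [0,0,0]
    - [0,0,0]
    - [0,0,0]
    - [0,0,0]
  grip: [0.6,0.6,0.6,0.6,0.6]

```text
time: 9.3
ee_pos: [0.5621, -0.0087, 0.106]
tcp_rot: [179.9, 0.0, 87.7]
wrist_force: [-5.4, -0.9, 14.3]
opening: 0.0513
grasp_force: 6.9
```

Call:
move_arm:
  offset:
    - [-0.2,0,0]
    - [0,0,0]
  twist:
    - [0,0,0]
    - [0,0,0]
  grip: [0.6,0.6]

```text
time: 9.5
ee_pos: [0.5621, -0.0106, 0.1058]
tcp_rot: [179.9, 0.0, 87.7]
wrist_force: [-5.5, -2.8, 13.2]
opening: 0.0512
grasp_force: 6.9
```

```bash
python3 - <<'E'
from h import *
p=report(.01)
E
```

```text
side 1003 deg -3.0 dz -0.0012 c [0.5762 0.0073] len 0.149 in band x -0.0017 y 0.0600
scene 1035 deg -1.1 dz -0.0011 c [0.5833 0.0058] len 0.153 in band x 0.0055 y 0.0592
wrist 34021 deg -3.1 dz -0.0003 c [0.5802 0.0079] len 0.147 in band x 0.0022 y 0.0610
[ 0.5621 -0.0104  0.1058] [179.9   0.   87.7] 9.6 [-4.9 -1.7 13.9]
```

Call:
move_arm:
  offset:
    - [0,0,-0.5]
    - [0,0,-1]
    - [1.8,0,0]
    - [1.9,0,0]
    - [0,0,0.5]
  twist:
    - [0,0,0]
    - [0,0,0]
    - [0,0,0]
    - [0,0,0]
    - [0,0,0]
  grip: [0.6,0.6,0.6,0.6,0.6]

```text
time: 10.15
ee_pos: [0.5641, 0.0287, 0.1152]
tcp_rot: [179.9, -0.0, 87.8]
wrist_force: [0.6, -0.8, -0.6]
opening: 0.0512
grasp_force: 0.0
```

Call:
move_arm:
  offset:
    - [0,0,0.5]
    - [0,0,0.3]
    - [0,0,0.1]
    - [0,0,0.06]
    - [0,0,0]
  twist:
    - [0,0,0]
    - [0,0,0]
    - [0,0,0]
    - [0,0,0]
    - [0,0,0]
  grip: [0.6,0.6,0.6,0.6,0.6]

```text
time: 10.65
ee_pos: [0.5636, 0.0269, 0.106]
tcp_rot: [180.0, -0.0, 87.7]
wrist_force: [-4.3, 1.3, 10.7]
opening: 0.0509
grasp_force: 4.9
```

Call:
move_arm:
  offset:
    - [-0.4,0,0]
    - [-0.8,0,-0.02]
    - [-0.8,0,-0.03]
    - [-0.8,0,0]
    - [-0.8,0,0]
  twist:
    - [0,0,0]
    - [0,0,0]
    - [0,0,0]
    - [0,0,0]
    - [0,0,0]
  grip: [0.6,0.6,0.6,0.6,0.6]

```text
time: 11.15
ee_pos: [0.562, -0.0095, 0.1076]
tcp_rot: [179.9, -0.0, 87.7]
wrist_force: [-7.8, 0.3, 17.9]
opening: 0.0514
grasp_force: 9.1
```

Call:
move_arm:
  offset:
    - [-0.8,0,0]
    - [-0.8,0,0]
    - [-0.8,0,0.02]
    - [-0.6,0,0.04]
    - [-0.4,0,0.02]
  twist:
    - [0,0,0]
    - [0,0,0]
    - [0,0,0]
    - [0,0,0]
    - [0,0,0]
  grip: [0.6,0.6,0.6,0.6,0.6]

```text
time: 11.65
ee_pos: [0.5606, -0.0439, 0.1063]
tcp_rot: [179.9, 0.0, 87.7]
wrist_force: [-6.7, -0.5, 14.2]
opening: 0.0513
grasp_force: 6.9
```

Call:
move_arm:
  offset:
    - [-0.2,0,0]
    - [0,0,0]
    - [0,0,-0.5]
    - [0,0,-1]
  twist:
    - [0,0,0]
    - [0,0,0]
    - [0,0,0]
    - [0,0,0]
  grip: [0.6,0.6,0.6,0.6]

```text
time: 12.05
ee_pos: [0.5604, -0.0451, 0.1191]
tcp_rot: [-179.9, -0.0, 87.7]
wrist_force: [-0.1, -0.1, 0.3]
opening: 0.0511
grasp_force: 0.0
```

```bash
python3 - <<'E'
from h import *
p=report(-.025)
E
```

```text
side 955 deg -3.4 dz -0.0012 c [ 0.5751 -0.029 ] len 0.150 in band x 0.0006 y 0.0238
scene 1103 deg -1.3 dz -0.0010 c [ 0.5819 -0.0305] len 0.151 in band x 0.0075 y 0.0229
wrist 28570 deg -3.1 dz -0.0004 c [ 0.5786 -0.0283] len 0.147 in band x 0.0040 y 0.0248
[ 0.5615 -0.0449  0.121 ] [179.9   0.   87.7] 12.15 [ 0.6  0.4 -0.3]
```

Call:
move_arm:
  offset:
    - [1.4,0,0]
    - [1.4,0,0.5]
    - [0,0,0.5]
    - [0,0,0.3]
    - [0,0,0.1]
  twist:
    - [0,0,0]
    - [0,0,0]
    - [0,0,0]
    - [0,0,0]
    - [0,0,0]
  grip: [0.6,0.6,0.6,0.6,0.6]

```text
time: 12.7
ee_pos: [0.5619, -0.016, 0.1069]
tcp_rot: [179.9, -0.0, 87.8]
wrist_force: [-7.1, 2.3, 21.1]
opening: 0.0515
grasp_force: 9.9
```

Call:
move_arm:
  offset:
    - [0,0,0.03]
    - [0,0,0]
  twist:
    - [0,0,0]
    - [0,0,0]
  grip: [0.6,0.6]

```text
time: 12.9
ee_pos: [0.5619, -0.0162, 0.107]
tcp_rot: [179.9, -0.0, 87.8]
wrist_force: [-5.5, 1.2, 16.6]
opening: 0.0508
grasp_force: 8.2
```

Call:
move_arm:
  offset:
    - [-0.4,0,0]
    - [-0.8,0,0]
    - [-0.8,0,0]
    - [-0.8,0,0]
    - [-0.8,0,0]
  twist:
    - [0,0,0]
    - [0,0,0]
    - [0,0,0]
    - [0,0,0]
    - [0,0,0]
  grip: [0.6,0.6,0.6,0.6,0.6]

```text
time: 13.4
ee_pos: [0.5603, -0.0527, 0.1075]
tcp_rot: [179.9, 0.0, 87.8]
wrist_force: [-8.7, 0.5, 19.1]
opening: 0.0511
grasp_force: 9.9
```

Call:
move_arm:
  offset:
    - [-0.6,0,0]
    - [-0.4,0,0]
    - [-0.2,0,0]
    - [0,0,0]
  twist:
    - [0,0,0]
    - [0,0,0]
    - [0,0,0]
    - [0,0,0]
  grip: [0.6,0.6,0.6,0.6]

```text
time: 13.8
ee_pos: [0.5599, -0.065, 0.1071]
tcp_rot: [179.9, 0.0, 87.8]
wrist_force: [-7.6, 0.0, 17.6]
opening: 0.0514
grasp_force: 8.8
```

```bash
python3 - <<'E'
from h import *
p=report(-.05)
E
```

```text
side 923 deg -2.6 dz -0.0013 c [ 0.5738 -0.0537] len 0.149 in band x 0.0016 y -0.0009
scene 1099 deg -1.3 dz -0.0010 c [ 0.5801 -0.0554] len 0.152 in band x 0.0080 y -0.0020
wrist 31744 deg -3.2 dz -0.0003 c [ 0.5776 -0.0534] len 0.147 in band x 0.0053 y -0.0003
[ 0.5599 -0.0648  0.1071] [179.9   0.   87.8] 13.9 [-7.9 -0.8 17.7]
```

Centred on the band. Next I'll lift straight up, clear the canister and verify.

Call:
move_arm:
  offset:
    - [0,0,-0.2]
    - [0,0,-0.8]
    - [0,0,-3]
    - [0,0,-4]
    - [0,0,-4]
  twist:
    - [0,0,0]
    - [0,0,0]
    - [0,0,0]
    - [0,0,0]
    - [0,0,0]
  grip: [0.6,0.6,0.6,0.6,0.6]

```text
time: 14.45
ee_pos: [0.5597, -0.0644, 0.2262]
tcp_rot: [-179.9, -0.0, 87.8]
wrist_force: [0.9, -0.3, 0.7]
opening: 0.0512
grasp_force: 0.0
```

Call:
move_arm:
  offset:
    - [0,0,-4]
    - [0,-2,-2]
    - [0,0,0]
    - [0,0,0]
    - [0,0,0]
  twist:
    - [0,0,0]
    - [0,0,0]
    - [0,0,0]
    - [0,0,0]
    - [0,0,0]
  grip: [0.6,0.6,0.6,0.6,0.6]

```text
time: 14.95
ee_pos: [0.5402, -0.0637, 0.2836]
tcp_rot: [-179.9, -0.0, 87.8]
wrist_force: [-0.2, 0.4, 0.0]
opening: 0.0514
grasp_force: 0.0
```

```bash
python3 - <<'E'
from h import *
p=report(-.053); report(-.053); save(p,"wend")
E
```

```text
side 930 deg -3.3 dz -0.0013 c [ 0.5735 -0.0538] len 0.148 in band x 0.0013 y -0.0011
scene 1235 deg -1.5 dz -0.0007 c [ 0.5805 -0.0549] len 0.152 in band x 0.0083 y -0.0015
wrist 8610 deg -2.8 dz -0.0004 c [ 0.5773 -0.053 ] len 0.148 in band x 0.0050 y 0.0001
[ 0.5401 -0.0637  0.2836] [-179.9   -0.    87.8] 15.05 [ 0.4 -1.3 -0.4]
side 928 deg -2.9 dz -0.0012 c [ 0.5736 -0.0538] len 0.148 in band x 0.0014 y -0.0011
scene 1238 deg -1.5 dz -0.0008 c [ 0.5802 -0.055 ] len 0.153 in band x 0.0080 y -0.0016
wrist 8605 deg -2.8 dz -0.0004 c [ 0.5773 -0.053 ] len 0.148 in band x 0.0050 y 0.0001
[ 0.5402 -0.0637  0.2844] [-179.9   -0.    87.8] 15.2 [ 0.2  0.7 -0.3]
```

View pics/wend.png

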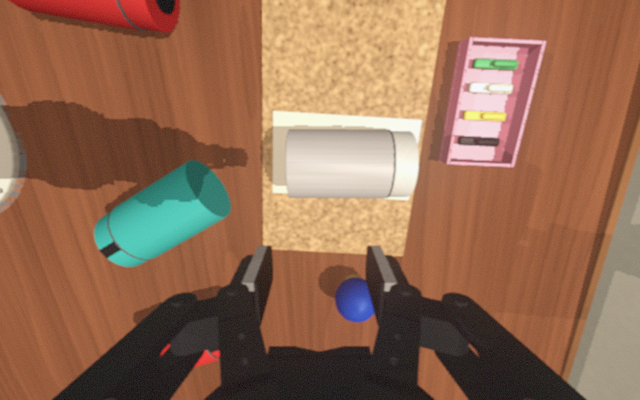

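The picture shows the canister at (350,163) at rest over the cream band. The tray and the bauble are where they were, and the arm is clear.

```bash
python3 -c "
from workcell import bot
print(bot.job_done())"
```

```text
the job is handed in; nothing more can be done
None
```

The steel canister was rolled onto the cream band in four strokes from on top. It rests on its side there, within about 2 mm of the band's centre line and 2–3° off its axis, and the job is handed in at about 15 s.

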